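# Lift an agar plate onto the colony counter

### The job

Pick up the blue-handled lifter, slide its blade under the agar plate that lies on the dark metal tray, and carry the plate level to the colony counter so that it ends sitting flat in the counter's round recess. The lid is only resting on the plate, so never touch the plate with the gripper or the arm and keep it close to level the whole way. Then lay the lifter down flat on the bench, off the tray and the counter, and leave the flask, the label tapes and the yellow tip box where they are.

Things in the scene. Friction and masses are not known exactly. Their poses are not given: they have to be found in the camera images.
- lifter: Loose flat dish lifter 150 g, lying blade down. Origin: centre of the blade's underside; x points from handle to front edge, z up. Blade: dark metal, slippery coating (friction about 0.2), 80 mm wide (y), 95 mm long (x -47.5 to +47.5), 1.8 mm thick, 1 mm at the straight front edge. A 16 mm strap neck rises from its heel (x -45) to the handle. Centre of mass near x = -40.
- lifter_grip (a point): Good point to take the lifter: on the middle line of its blue handle, 105 mm behind the blade's centre (lifter x = -105), 45 mm above the blade's underside. The handle is a level bar, 18 mm wide (y), 20 mm high (35 to 55 mm above the blade's underside), lifter x from -196 to -76 mm. Axes as the lifter's.
- lifter_edge (a point): Middle of the blade's front edge, at its underside: 47.5 mm ahead of the lifter's origin.
- dish: Closed round agar plate (Petri dish), loose, about 75 g: amber, clear lid; the only one on the tray. Origin: centre of its underside, z up. Flat underside 78 mm across, bevelled 45 degrees up to the base, 87 mm across (4.5 to 9 mm up); lid 90 mm across, 8.5 to 17 mm up. The blade's edge pushes it along the tray until it meets the back lip; only then does it ride up onto the blade.
- tray: Shallow dark sheet-metal tray, fixed, 160 mm (x) by 200 mm (y). Origin: centre of its footprint on the bench; x points from its open front (x = -80 mm, towards the robot, no lip) to its back, z up. Floor top 6 mm above the bench. Lips along both sides (inner faces y = -98 and +98 mm) and the back (inner face x = +77 mm) reach 16.6 mm above the bench.
- counter: Colony counter, a grey and white bench instrument, fixed, 204 mm wide. Origin: on the bench below the recess's centre; x points from its front (towards the robot) to its back, z up. Flat level white stage 48 mm above the bench, x -75 to +70 mm, y -100 to +100 mm; behind it a raised back with display and keys, up to 100 mm high.
- recess (a point): Centre of the floor of the round recess in the counter's stage, ringed in black with a ruled pale floor: 92 mm diameter, 4 mm deep (floor 44 mm above the bench). Axes as the counter's. Plate on stage or tray: friction about 0.6. To come off the blade, the plate must touch down with its front edge while the blade tips nose down about 10 degrees and draws back; else it rides back with the blade.
- flask: Loose culture flask with a white cap, 45 x 72 x 138 mm, standing to the far left. Origin: centre of its underside. A bystander.
- tapes: Loose stack of three coloured rolls of label tape, 60 mm diameter, 57 mm high, to the right. Origin: centre of its underside. A bystander.
- tip_box: Loose yellow-topped pipette tip box, 92 x 124 x 56 mm, to the front right. Origin: centre of its underside. A bystander.
Mind the look-alikes: they are no part of the job. Leave any green or purple look-alike of the dish alone.

How it is judged:
On the way:
1. the plate rides on the lifter alone, lifted at least 20 mm clear of the tray (contact force between lifter and dish above 0.2 N and contact force between dish and tray below 0.02 N and contact force between dish and counter below 0.02 N and z of dish in the frame of tray above 0.026 m), for 0.2 s.
At the end, for the whole second after the job is handed in: The plate lies at rest in the recess: centre within 4.5 mm, underside on its floor (within 1.2 mm), level within 0.03 rad. The lifter lies at rest, blade down and flat on the bench (within 3 mm and 0.05 rad), touching neither plate, tray nor counter (horizontal distance between dish and recess below 0.0045 m and z of dish in the frame of recess between -0.0015 and 0.0012 m and angle between dish's own z axis and vertical below 0.03 rad and linear speed of each of dish, lifter below 0.01 m/s and contact force between lifter and dish below 0.02 N and contact force between lifter and tray below 0.02 N and contact force between lifter and counter below 0.02 N and angle between lifter's own z axis and vertical below 0.05 rad and height (world z) of lifter below 0.003 m).
It fails at once if the plate tips by more than 0.35 rad (20 degrees) (angle between dish's own z axis and vertical above 0.35 rad).
It fails at once if the gripper or the arm touches the plate (contact force between any of the fingers, the arm and dish above 0.3 N).
It fails at once if the flask, the label tapes or the tip box is moved more than 20 mm (distance of any of flask, tapes, tip_box from where it was at the start of the episode above 0.02 m).
It also fails if it takes over 72 s, if anything falls off the work surface, if the arm or the gripper's body presses on something with over 40 N, if the wrist force passes 120 N, or if a joint passes its speed limit or range.

### The arm

A 6-joint arm with a two-finger parallel gripper is mounted at the origin on a cart in front of the work surface, level with it; the furniture and walls round the work are solid. World frame = base frame: x ahead of the robot, y to its left, z up, the work surface at z = 0. Lengths are in m, angles in rad, forces in N, time in s.
With the tool pointing down it reaches from about 0.275 to 0.825 m from the base axis. Payload 4.9 kg.
Tool frame: the origin (TCP) lies at the very end of the fingers, on their centre line; the grasp point (between the pads) lies 19 mm behind it; z points along the fingers, y is the line along which they close (so a half turn about z gives the same grasp; the last joint's range is limited). The gripper opens to 85 mm and grips with 20 to 120 N. Pads are 22 mm wide; open, the fingers measure 114 mm over their backs; the gripper's body (76 mm by 85 mm) begins 54 mm behind the grasp point. The pads swing forward as they close: fully open they stand 13 mm farther back than shut.
Start: joints at [1.137, 0.326, -0.193, 1.052, 0, 1.437], TCP at [0.162, 0.525, 0.231] pointing down, gripper open.
Joint ranges: [-2.65, 2.65], [-0.97, 1.79], [-1.3, 1.35], [-1.93, 2.1], [-1.47, 1.37], [-3.14, 3.14]. Speed limits (rad/s): [2.57, 2.57, 3.14, 3.14, 3.14, 3.14].

### API

Orientations are given as a unit quaternion [x, y, z, w].
In Python, from workcell import robot, imaging, ticket, get_time_s, get_joint_pos, get_joint_velocities, get_joint_efforts, get_position, get_orientation, get_force, get_ft_torque, get_finger_gap, get_gripper_force gives the robot as it stands. Calls block until the motion is done:
- robot.movep(position, orientation): joint-space move of the TCP to a pose.
- robot.line_to(position, rotation=None, rate=0.15, force_limit=None): straight line of the TCP; rotation=None keeps the orientation; rate is the mean speed in m/s. With force_limit (N) it stops when the force on the tool has changed by that much, and returns True; else False.
- robot.movej(angles): joint-space move.
- robot.command_gripper(opening, squeeze=None): finger opening in m; squeeze is the grip in N (None keeps the last); returns when the fingers have stopped.
- robot.dwell(seconds).
- robot.ik(position, orientation): joint angles nearest the present ones, or None.
- imaging.snapshot(name): name is "scene" or "side" or "wrist"; returns a dict with "img" (480x640x3 uint8, red, green, blue), "fovy" (degrees; the focal length in pixels is half the picture's height over the tangent of half this angle, whatever the lens; pixels are square), "cx", "cy" (the principal point, pixels), "eye" and "rotation" of the camera in the world; the wrist camera has in their place "tool_from_camera" (4x4, takes a point from camera to tool coordinates, whose origin is the TCP and whose axes are the flange's). Camera axes: x right, y up, looking along -z (the intrinsics and any distortion apply to the point x, -y, -z); pixel columns grow to the right and rows downward; lengths in m; the calibration is good to about 2 mm. A picture is of the moment at which its call begins: read the wrist's pose just before it. There is no depth.
A pose or a line that the arm cannot do raises robot.MotionError and nothing moves.
- ticket.hand_in(): hands the job in; it is judged then, once.
Readings, each from a call of its own:
- get_time_s(): time.
- get_joint_pos(): joint angles.
- get_joint_velocities(): joint speeds.
- get_joint_efforts(): joint torques, N m.
- get_position(): TCP position.
- get_orientation(): TCP orientation.
- get_force(): force on the tool from outside, world axes, zero at the start.
- get_ft_torque(): the same for the moment, N m.
- get_finger_gap(): finger opening in m.
- get_gripper_force(): force on a finger pad.
Only numpy, scipy, OpenCV 4.12 (cv2) and the standard library are available. Lean on these libraries where they do the work, as an engineer would, in place of code of your own. Each camera call takes 0.05 s, during which the arm holds its last target. There are 200 camera calls.

## Working session

There is one attempt and no reset: what is moved stays moved. The work goes in short steps, each a Python script; the robot and the scene stay as the last script left them, time stands still between calls to the robot, and variables do not carry over. Pictures are saved under pics/ and viewed, at most 15 in all, crops included, and the job is handed in when it is done.

```bash
mkdir -p pics; ls; python3 - <<'E'
from workcell import *
import cv2
for n in("scene","side"):
    s=imaging.snapshot(n); cv2.imwrite(f"pics/{n}0.png",s["img"][:,:,::-1])
    print(n,{k:v for k,v in s.items() if k!="img"})
s=imaging.snapshot("wrist");cv2.imwrite(f"pics/wrist0.png",s["img"][:,:,::-1])
print({k:v for k,v in s.items() if k!="img"},get_position(),get_orientation(),get_time_s())
E
```

```text
pics
scene {'fovy': 56.679886227433485, 'cx': 313.6997296017555, 'cy': 230.91271397318883, 'eye': array([-0.45512408, -0.59886094,  0.82606577]), 'rotation': array([ 0.40495726, -0.22251865, -0.44938786,  0.76455583])}
side {'fovy': 49.53251458891977, 'cx': 319.91506582002563, 'cy': 239.55022942324686, 'eye': array([-0.00616044, -1.12164499,  1.02342762]), 'rotation': array([ 0.42330284, -0.09474623, -0.18807088,  0.88117376])}
{'fovy': 64.91716199544871, 'cx': 323.80245236762977, 'cy': 241.67342957992133, 'tool_from_camera': array([[-7.33290357e-04,  9.63345028e-01,  2.68264459e-01,
         6.75458586e-02],
       [ 9.99999520e-01,  5.32172235e-04,  8.22414307e-04,
         1.97326823e-04],
       [ 6.49505837e-04,  2.68264933e-01, -9.63344956e-01,
        -1.42505701e-01],
       [ 0.00000000e+00,  0.00000000e+00,  0.00000000e+00,
         1.00000000e+00]])} [0.1622329  0.52508608 0.23069349] [ 1.49321049e-01  9.88788553e-01 -6.22389559e-04 -1.83883344e-04] 0.15
```

View pics/scene0.png

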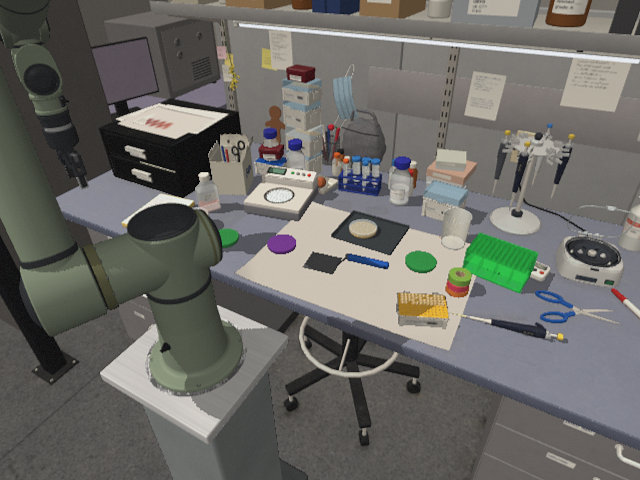

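View pics/side0.png

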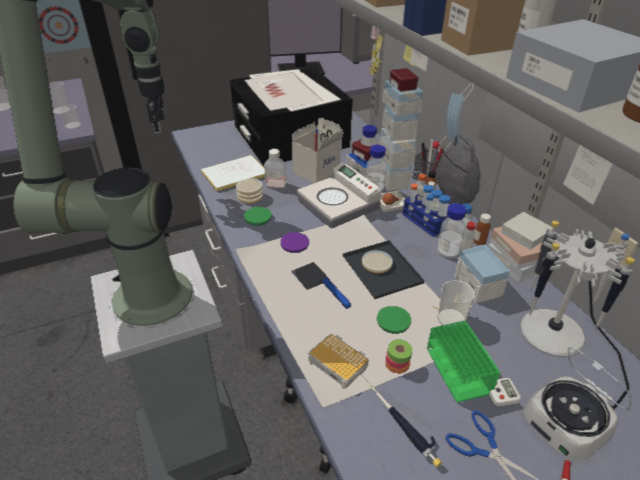

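The scene view shows the tray around (370,232) with the dish at (363,229). The lifter's blade is at (323,262) with its handle end at (388,264), and the counter's recess is at (280,196). I'll locate these coarsely, then look closer with the wrist camera.

```bash
python3 - <<'E'
from h import *
for nm,p,y in [("grasp",(.446,-.2,.03),95),("grasp",(.446,-.2,.03),-85),("tray",(.5,-.13,.04),0),("tray",(.5,-.13,.04),180),("cnt",(.52,.185,.1),15),("cnt",(.52,.185,.1),195),("view",(.5,-.13,.35),0),("view",(.5,-.13,.35),180),("view2",(.58,.13,.3),0),("view2",(.58,.13,.3),180),("view2",(.58,.15,.3),90)]:
    j=robot.ik(p,DOWN(np.radians(y))); print(nm,y,None if j is None else np.round(j,2))
E
```

```text
grasp 95 [-0.57  0.46 -0.6   0.51  0.    0.91]
grasp -85 [-0.57  0.46 -0.6   0.51  0.   -2.23]
tray 0 [-0.4   0.48 -0.52  0.57  0.    2.74]
tray 180 [-0.4   0.48 -0.52  0.57  0.   -0.4 ]
cnt 15 [ 0.21  0.45 -0.37  0.75  0.    3.09]
cnt 195 [ 0.21  0.45 -0.37  0.75  0.   -0.05]
view 0 [-0.4   0.21 -0.04  1.31  0.    2.74]
view 180 [-0.4   0.21 -0.04  1.31  0.   -0.4 ]
view2 0 [ 0.1   0.38  0.06  1.25  0.   -3.05]
view2 180 [0.1  0.38 0.06 1.25 0.   0.1 ]
view2 90 [0.13 0.39 0.07 1.26 0.   1.7 ]
```

```bash
python3 - <<'E'
from h import *
robot.movep((.53,.14,.33),DOWN(np.pi)); wrist("w_cnt")
robot.movep((.47,-.13,.33),DOWN(np.pi)); wrist("w_tray"); print(get_time_s(),get_position())
E
```

```text
3.3833 [ 0.47045148 -0.12896453  0.33002535]
```

View pics/w_tray.png

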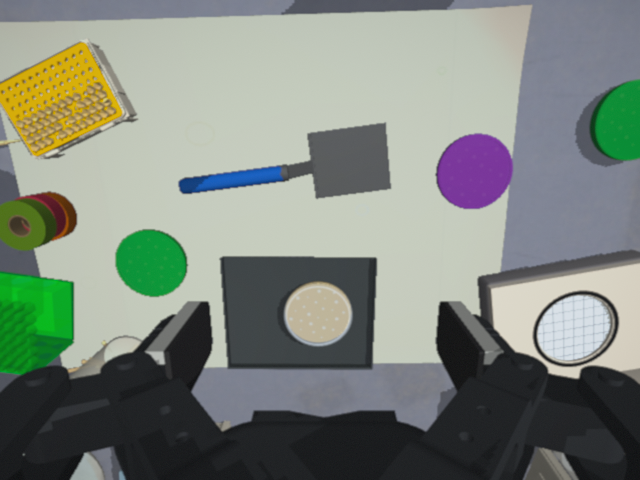

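View pics/w_cnt.png

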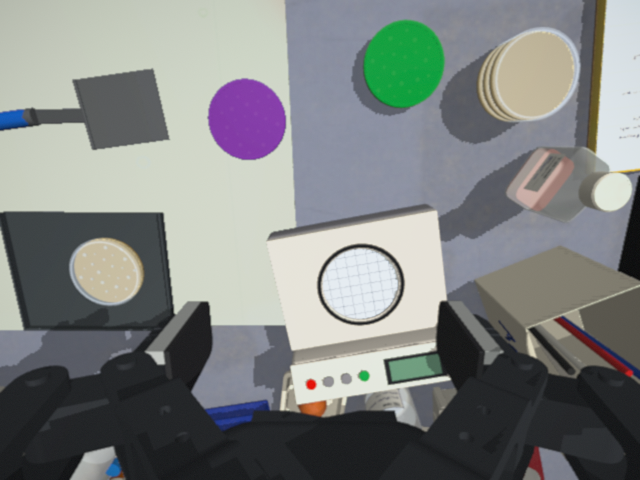

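The w_tray view shows the blade quad at (308,133), (385,124), (390,186), (316,198), with the handle running from (180,186) to (287,172). The tray spans (222,257) to (373,368) and the dish is at (318,314). In w_cnt the recess ring is at (361,285) and the stage's front edge runs from (270,237) to (437,206). Next I'll measure these precisely.

```bash
cat > meas.py <<'E'
from h import *
def comp(m,seed):
    m=cv2.morphologyEx(m.astype(np.uint8)*255,cv2.MORPH_OPEN,np.ones((3,3)))
    n,l=cv2.connectedComponents(m); r=(l==l[seed[1],seed[0]])&(l[seed[1],seed[0]]>0)
    return r.astype(np.uint8)
def hull(m):
    c=max(cv2.findContours(m,cv2.RETR_EXTERNAL,cv2.CHAIN_APPROX_NONE)[0],key=cv2.contourArea); return c
s,pq=load("w_tray"); im=s["img"].astype(int); mx=im.max(2); mn=im.min(2)
# blade
b=hull(comp((mx<125)&(mx-mn<25),(350,160)))
P=cast(s,b[:,0],.0018,pq)[:,:2]
# blade only: exclude neck via opening
mb=cv2.morphologyEx(comp((mx<125)&(mx-mn<25),(350,160)),cv2.MORPH_OPEN,np.ones((25,25)))
P=cast(s,hull(mb)[:,0],.0018,pq)[:,:2]
r=cv2.minAreaRect(P.astype(np.float32)*1000); print("blade",r)
mh=((im[:,:,2]-im[:,:,0]>50)&(np.arange(640)<300)&(np.arange(480)[:,None]<210)&(np.arange(480)[:,None]>140)).astype(np.uint8)
P=cast(s,hull(mh)[:,0],.05,pq)[:,:2]; print("handle",cv2.minAreaRect(P.astype(np.float32)*1000))
# tray
mt=comp((mx<85),(250,300)); print("tray px",mt.sum(),cv2.boundingRect(mt))
c=hull(mt)[:,0]
for nm,z,sel in[("front",.006,(c[:,1]<262)&(c[:,0]>235)&(c[:,0]<362)),("left",.0166,(c[:,0]<232)&(c[:,1]>270)&(c[:,1]<350)),("right",.0166,(c[:,0]>368)&(c[:,1]>270)&(c[:,1]<350)),("back",.0166,(c[:,1]>362)&(c[:,0]>240)&(c[:,0]<360))]:
    Q=cast(s,c[sel],z,pq)[:,:2]; vx,vy,x,y=cv2.fitLine((Q*1000).astype(np.float32),cv2.DIST_HUBER,0,.01,.01).ravel(); print(nm,len(Q),x,y,np.degrees(np.arctan2(vy,vx)))
for name,seed in(("w_tray",(318,314)),("w_cnt",(107,270))):
    s,pq=load(name); im=s["img"].astype(int)
    md=comp((im.min(2)>110),seed); e=hull(md); 
    P=cast(s,e[:,0],.0185,pq)[:,:2]; print("dish",cv2.minEnclosingCircle((P*1000).astype(np.float32)),cv2.fitEllipse((P*1000).astype(np.float32)))
for name,seed in(("w_cnt",(361,285)),("w_tray",(575,328))):
    s,pq=load(name); im=s["img"].astype(int); m=im.max(2)<110
    n,l,st,_=cv2.connectedComponentsWithStats(m.astype(np.uint8),connectivity=8)
    for i in range(1,n):
        x,y,w,h,a=st[i]
        if x<seed[0]<x+w and y<seed[1]<y+h and 60<w<120:
            e=hull((l==i).astype(np.uint8)); P=cast(s,e[:,0],.048,pq)[:,:2]*1000; print("ring",st[i],cv2.fitEllipse(P.astype(np.float32)))
s,pq=load("w_cnt"); print(cast(s,[(270,237),(437,206)],.048,pq))
g=cv2.cvtColor(s["img"],cv2.COLOR_RGB2GRAY).astype(int)
E
python3 meas.py; python3 - <<'E'
from h import *
s,pq=load("w_cnt"); im=s["img"].astype(int).min(2)
pts=[]
for u in range(285,430,5):
    v0=int(237-31*(u-270)/167); col=im[v0-10:v0+12,u]; k=np.argmax(np.diff(col)); pts.append((u,v0-10+k+.5))
Q=cast(s,pts,.048,pq)[:,:2]*1000; vx,vy,x,y=cv2.fitLine(Q.astype(np.float32),cv2.DIST_HUBER,0,.01,.01).ravel(); print("stage front",x,y,np.degrees(np.arctan2(vy,vx)),pts[::7])
E
```

```text
blade ((432.1139831542969, -98.83775329589844), (78.55815124511719, 95.33499145507812), 7.177116870880127)
handle ((448.88372802734375, -233.2817840576172), (16.208885192871094, 115.84419250488281), 7.4522905349731445)
tray px 12993 (221, 257, 155, 112)
front 126 554.2774 -148.77823 89.36527
left 79 622.4084 -260.63632 -0.4205516
right 79 624.0982 -64.403275 -0.41426522
back 119 710.643 -167.4177 89.32311
dish ((629.3416137695312, -137.19198608398438), 46.02173614501953) ((629.5690307617188, -137.1787872314453), (88.9935531616211, 90.71315002441406), 76.2791519165039)
dish ((628.2665405273438, -138.39068603515625), 47.11387634277344) ((628.860107421875, -138.3456268310547), (89.32379913330078, 92.8222885131836), 36.40635681152344)
ring [318 244  86  81 782] ((634.7310180664062, 184.691162109375), (102.92744445800781, 103.03453063964844), 112.05929565429688)
ring [533 291  86  76 779] ((634.8034057617188, 184.6433563232422), (102.92768096923828, 103.4983139038086), 36.0350341796875)
[[0.57451291 0.07795527 0.048     ]
 [0.53795434 0.26927083 0.048     ]]
stage front 563.431 156.57462 -79.29557 [(285, np.float64(237.5)), (320, np.float64(230.5)), (355, np.float64(224.5)), (390, np.float64(218.5)), (425, np.float64(211.5))]
```

```bash
cat >> h.py <<'E'
G=np.array([-.105,0,.026])
def lp(p,yaw,pitch=0,off=np.zeros(3)):
    "lifter origin pose (deg; pitch>0 nose down) -> TCP pose"
    L=R.from_euler('z',yaw,degrees=True)*R.from_euler('y',pitch,degrees=True)
    return np.array(p)+L.apply(G+off), (L*R.from_quat([0,1,0,0])).as_quat()
def cur(off=np.zeros(3)):
    L=R.from_quat(get_orientation())*R.from_quat([0,1,0,0]).inv()
    return get_position()-L.apply(G+off), L.as_euler('ZYX',degrees=True)
E
python3 - <<'E'
from h import *
p,q=lp((.4321,-.0988,0),97.2)
robot.command_gripper(.05)
robot.movep(p+[0,0,.08],q); robot.line_to(p,rate=.1)
print(get_position()-p,get_force())
robot.command_gripper(0,110); print("gap",get_finger_gap(),get_gripper_force(),get_force())
robot.line_to(p+[0,0,.06],rate=.08); print(get_force(),get_ft_torque(),get_finger_gap(),get_time_s(),cur())
for n in("scene","side"):
    s=imaging.snapshot(n); cv2.imwrite(f"pics/{n}1.png",s["img"][:,:,::-1])
a=cv2.imread("pics/scene1.png")[180:330,240:440];b=cv2.imread("pics/side1.png")[190:340,230:430]
cv2.imwrite("pics/lift1.png",cv2.resize(np.hstack([a,b]),None,fx=2,fy=2,interpolation=cv2.INTER_CUBIC))
E
```

```text
[ 0.00043451 -0.00023642  0.00044169] [ 0.30284972  0.60728692 -0.26729638]
gap 0.016110215653205667 107.26108074188232 [-0.54288126  0.33460774  6.17988813]
[-0.19308475  0.13032404 -1.59911138] [-0.09732984 -0.0110297   0.02376819] 0.016384617397241164 7.7 (array([ 0.43170084, -0.09855214,  0.05962944]), array([ 9.72020985e+01, -2.86781694e-02,  3.90548143e-02]))
```

View pics/lift1.png

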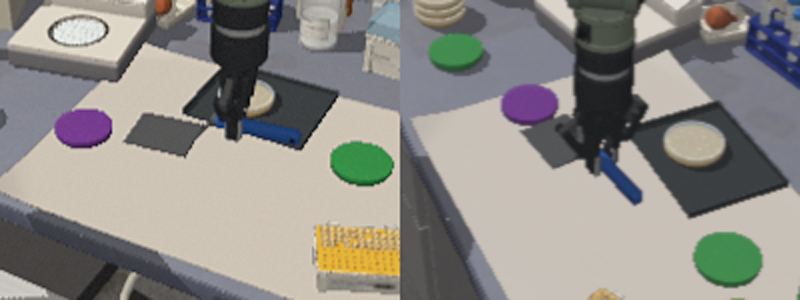

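The lifter is held level: in both crops the blade is ahead of the gripper, clear of the bench and of the tray. Next is the touchdown on the tray's front edge, slightly nose-down.

```bash
python3 - <<'E'
from h import *
p,q=lp((.52,-.1367,.06),-.5,2)
robot.movep(p,q); 
p,q=lp((.52,-.1367,.014),-.5,2); robot.line_to(p,q,rate=.08); robot.dwell(.3)
f0=get_force()
p,q=lp((.52,-.1367,.002),-.5,2); r=robot.line_to(p,q,rate=.01,force_limit=2)
print(r,cur(),get_force()-f0,get_time_s())
for n in("scene","side"):
    s=imaging.snapshot(n); cv2.imwrite(f"pics/{n}2.png",s["img"][:,:,::-1])
a=cv2.imread("pics/scene2.png")[180:300,280:440];b=cv2.imread("pics/side2.png")[220:340,270:430]
cv2.imwrite("pics/t2.png",cv2.resize(np.hstack([a,b]),None,fx=2.5,fy=2.5,interpolation=cv2.INTER_CUBIC))
E
```

```text
True (array([ 0.51994416, -0.13668815,  0.00716264]), array([-0.50921954,  2.00410926,  0.00842146])) [1.33363637 0.06249364 2.45730515] 11.1417
```

View pics/t2.png

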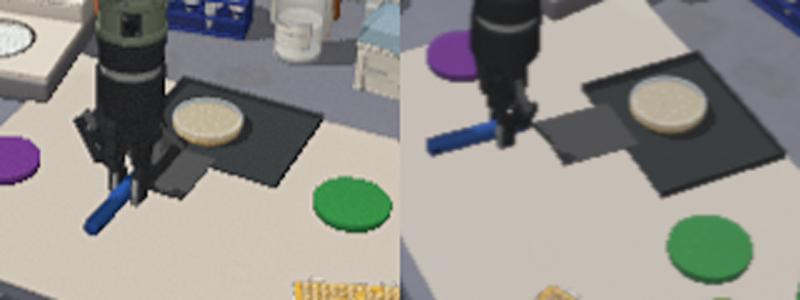

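Contact came at the expected height, and the side crop shows the blade on the tray floor, in line with the dish. Next I'll slide it under.

```bash
python3 - <<'E'
from h import *
z0=cur()[0][2]; t=np.tan(np.radians(.5)); f0=get_force()
for x in (.60,.62,.64,.65,.66):
    p,q=lp((x,-.1367-(x-.52)*t,z0),-.5,2); r=robot.line_to(p,q,rate=.05,force_limit=15)
    print(x,r,cur()[0].round(4),(get_force()-f0).round(2))
    if r: break
s=imaging.snapshot("side"); a=s["img"][220:320,320:440,::-1]; s=imaging.snapshot("scene"); b=s["img"][190:290,300:420,::-1]
cv2.imwrite("pics/t3.png",cv2.resize(np.hstack([b,a]),None,fx=3.3,fy=3.3,interpolation=cv2.INTER_CUBIC)); print(get_time_s())
E
```

```text
0.6 False [ 0.6001 -0.1374  0.0073] [-1.06 -0.1   0.68]
0.62 False [ 0.6211 -0.1377  0.0074] [ 0.92 -0.74  0.89]
0.64 False [ 0.641  -0.1378  0.0073] [ 1.24 -0.36  0.9 ]
0.65 False [ 0.6509 -0.1379  0.0074] [ 1.3  -0.32 -0.32]
0.66 False [ 0.661  -0.138   0.0074] [ 0.89 -0.32  0.65]
14.9083
```

View pics/t3.png

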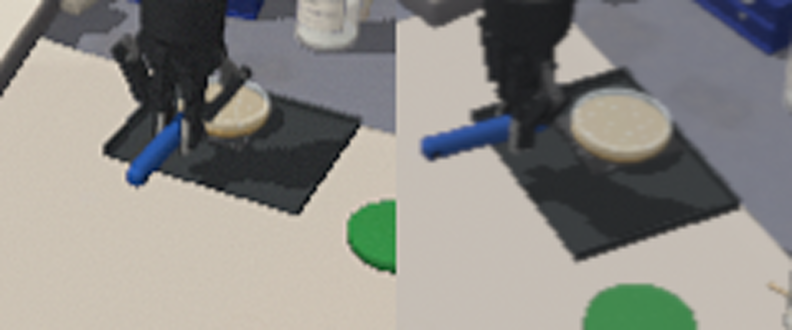

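The plate appears to be riding on the blade at the back lip. I'll lift slowly, level it, then measure where the plate sits.

```bash
cat > dishpos.py <<'E'
from h import *
def dish(seedP,zt,tag):
    "lid top seen by scene & side cams; cast silhouette centroid onto mid-lid height"
    out=[]
    for n in("scene","side"):
        s=imaging.snapshot(n); cv2.imwrite(f"pics/{tag}_{n}.png",s["img"][:,:,::-1])
        u=proj(s,seedP)[0].astype(int); im=s["img"].astype(int)
        m=((im[:,:,0]-im[:,:,2]>18)&(im[:,:,0]>120)&(im[:,:,1]-im[:,:,2]>5)).astype(np.uint8)
        w=np.zeros_like(m); cv2.circle(w,tuple(map(int,u)),40,1,-1)
        k,l,st,c=cv2.connectedComponentsWithStats(m*w)
        i=1+np.argmax(st[1:,4]); out.append((n,u,st[i],cast(s,[c[i]],zt)[0].round(4)))
    return out
E
python3 - <<'E'
from dishpos import *
o,_=cur(); f0=get_force(); 
p,q=lp(o+[-.001,0,.004],-.5,-.5); robot.line_to(p,q,rate=.02)
p,q=lp(o+[-.002,0,.045],-.5,-.5); robot.line_to(p,q,rate=.04); robot.dwell(.4)
print(cur(),get_force()-f0,get_force(),get_ft_torque(),get_finger_gap(),get_time_s())
o=cur()[0]
for d in dish(o+[.005,0,.015],o[2]+.0018+.013,"d4"): print(d)
a=cv2.imread("pics/d4_scene.png")[180:280,300:420];b=cv2.imread("pics/d4_side.png")[210:310,320:440]
cv2.imwrite("pics/t4.png",cv2.resize(np.hstack([a,b]),None,fx=3.3,fy=3.3,interpolation=cv2.INTER_CUBIC))
E
```

```text
(array([ 0.65849656, -0.13796347,  0.05217058]), array([-0.50124707, -0.49047972,  0.00308672])) [-1.2905107  -0.5369352  -2.96281308] [-0.31721964 -0.1911393  -1.88067882] [0.04078182 0.1538549  0.02512181] 0.016013158222415617 16.7333
('scene', array([368, 209]), array([328, 208,  18,  23, 247], dtype=int32), array([ 0.5767, -0.0667,  0.067 ]))
('side', array([387, 245]), array([373, 238,  30,  19, 438], dtype=int32), array([ 0.6604, -0.143 ,  0.067 ]))
```

View pics/t4.png

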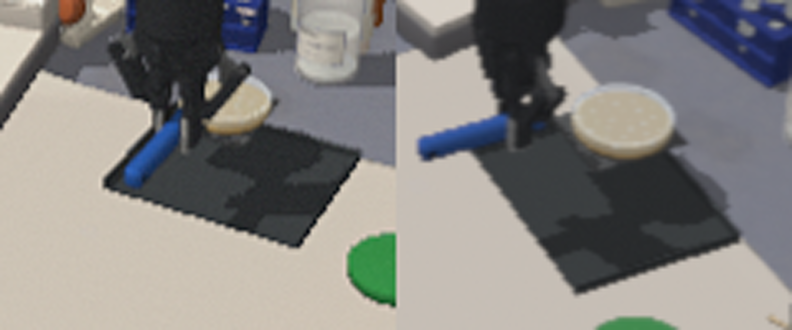

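The plate is lifted clear and sits level on the blade. I'll calibrate my side-camera estimate against the initial image, where the plate's position is known.

```bash
python3 - <<'E'
from h import *
s=imaging.snapshot("side")
for f,P,z in(("side0",(.629,-.1377,.0185),.0185),("d4_side",(.663,-.138,.067),.067)):
    for zz in (z,):
        im=cv2.imread(f"pics/{f}.png")[:,:,::-1].astype(int); u=proj(s,P)[0]
        m=((im[:,:,0]-im[:,:,2]>18)&(im[:,:,0]>120)&(im[:,:,1]-im[:,:,2]>5)).astype(np.uint8)
        w=np.zeros_like(m); cv2.circle(w,tuple(map(int,u)),26,1,-1)
        k,l,st,c=cv2.connectedComponentsWithStats(m*w); i=1+np.argmax(st[1:,4])
        # bright lid+dish silhouette too
        g=((im.max(2)>115)).astype(np.uint8)*w; k,l2,st2,c2=cv2.connectedComponentsWithStats(g)
        print(f,u,st[i],cast(s,[c[i]],z)[0].round(4)-P,[ (a[4],a[:4]) for a in st2[1:] if a[4]>200])
E
```

```text
side0 [376.24379492 261.33752816] [362 253  29  19 439] [-0.0014 -0.0029  0.    ] [(np.int32(241), array([353, 235,  37,  15], dtype=int32)), (np.int32(543), array([362, 250,  31,  23], dtype=int32))]
d4_side [387.78598061 245.70942137] [373 238  30  19 438] [-0.0026 -0.005   0.    ] [(np.int32(1337), array([366, 220,  48,  39], dtype=int32))]
```

```bash
cat >> dishpos.py <<'E'
REC=np.array([.6348,.1847]); YC=10.7
cx=np.array([np.cos(np.radians(YC)),np.sin(np.radians(YC))]); cy=np.array([-cx[1],cx[0]])
def at(x,y,z): return np.r_[REC+x*cx+y*cy,z]   # counter frame -> world
def inC(p): d=np.array(p[:2])-REC; return np.array([d@cx,d@cy])
def both(P,z,tag,rad=26):
    "dish centre (counter frame) per camera, no bias correction"
    o={}
    for n in("scene","side"):
        s=imaging.snapshot(n); cv2.imwrite(f"pics/{tag}_{n}.png",s["img"][:,:,::-1]); im=s["img"].astype(int); u=proj(s,P)[0]
        m=((im[:,:,0]-im[:,:,2]>18)&(im[:,:,0]>120)&(im[:,:,1]-im[:,:,2]>5)).astype(np.uint8)
        w=np.zeros_like(m); cv2.circle(w,tuple(map(int,u)),rad,1,-1)
        k,l,st,c=cv2.connectedComponentsWithStats(m*w)
        if k>1: i=1+np.argmax(st[1:,4]); o[n]=(cast(s,[c[i]],z)[0][:2],st[i])
    return o
E
python3 - <<'E'
from dishpos import *
d=np.array([.004,-.0015])
o=cur()[0]
p,q=lp(np.r_[.63,o[1],.085],-.5,-.5); robot.line_to(p,q,rate=.06)
p,q=lp(at(-.03-d[0],-d[1],.085),YC,-.5); robot.line_to(p,q,rate=.12)
p,q=lp(at(-.002-d[0],-d[1],.064),YC,0); robot.line_to(p,q,rate=.06); robot.dwell(.3)
print(cur(),get_time_s())
P=at(-.002,0,.0788)
r=both(P,.0788,"d5"); b=np.array([-.0014,-.0029])
for n in r: print(n,r[n],inC(r[n][0]-b))
a=cv2.imread("pics/d5_scene.png")[140:240,220:340];b=cv2.imread("pics/d5_side.png")[140:240,270:390]
cv2.imwrite("pics/t5.png",cv2.resize(np.hstack([a,b]),None,fx=3.3,fy=3.3,interpolation=cv2.INTER_CUBIC))
E
```

```text
(array([0.62857273, 0.18506745, 0.06429167]), array([ 1.07029999e+01, -1.88532313e-02, -2.89259394e-03])) 21.425
scene (array([0.63994618, 0.12110684]), array([282, 177,  23,  30, 284], dtype=int32)) [-0.00483633 -0.06085328]
side (array([0.63136075, 0.18052051]), array([319, 183,  26,  15, 299], dtype=int32)) [-0.00224135 -0.00087862]
```

View pics/t5.png

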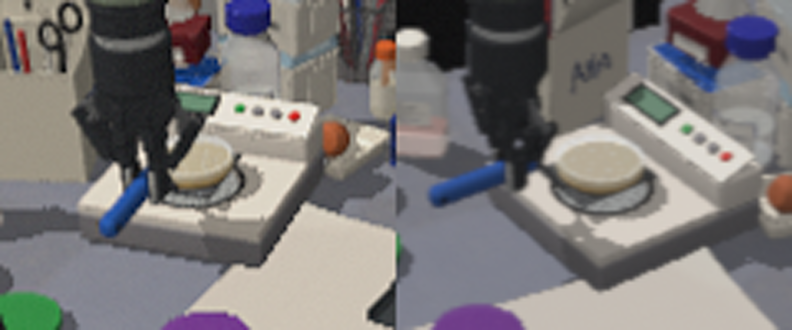

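Both crops show the plate centred over the recess; the side camera gives about (-2, -1) mm. Next I'll tip the nose down and touch down at the recess.

```bash
cat >> dishpos.py <<'E'
def edge(xe,y,ze,pitch):
    L=R.from_euler('z',YC,degrees=True)*R.from_euler('y',pitch,degrees=True)
    return lp(at(xe,y,ze)-L.apply([.0475,0,0]),YC,pitch)
B=np.array([-.0014,-.0029])
def rep(tag,z=.07):
    r=both(at(0,0,z),z,tag)
    return inC(r["side"][0]-B).round(4) if "side" in r else None, r.get("side",(0,0))[1]
E
python3 - <<'E'
from dishpos import *
Y=.002
for pt,ze in((4,.058),(8,.054),(10,.0515)):
    robot.line_to(*edge(.0415,Y,ze,pt),rate=.02)
robot.dwell(.2); print(get_time_s(),rep("d6a"))
p,q=edge(.0415,Y,.046,10); print(robot.line_to(p,q,rate=.01,force_limit=1.5),get_force(),cur()[0][2]-.0475*np.sin(np.radians(10)),rep("d6b"))
o,_=cur(); z=o[2]-.0475*np.sin(np.radians(10))+.0005
robot.line_to(*edge(.0295,Y,z,10),rate=.08); robot.dwell(.1); print(cur(),rep("d6c"),get_time_s())
a=cv2.imread("pics/d6b_side.png")[140:240,270:390];b=cv2.imread("pics/d6c_side.png")[140:240,270:390]
cv2.imwrite("pics/t6.png",cv2.resize(np.hstack([a,b]),None,fx=3.3,fy=3.3,interpolation=cv2.INTER_CUBIC))
E
```

```text
22.9417 (array([0.0017, 0.0037]), array([319, 185,  26,  13, 251], dtype=int32))
True [0.39458519 0.93766724 1.40112499] 0.047805844216077975 (array([0.0007, 0.0019]), array([319, 185,  26,  13, 255], dtype=int32))
(array([0.61717025, 0.18344876, 0.05637257]), array([1.07052164e+01, 1.00383495e+01, 2.72371893e-03])) (array([-0.0106,  0.0015]), array([317, 186,  25,  14, 253], dtype=int32)) 24.0333
```

View pics/t6.png

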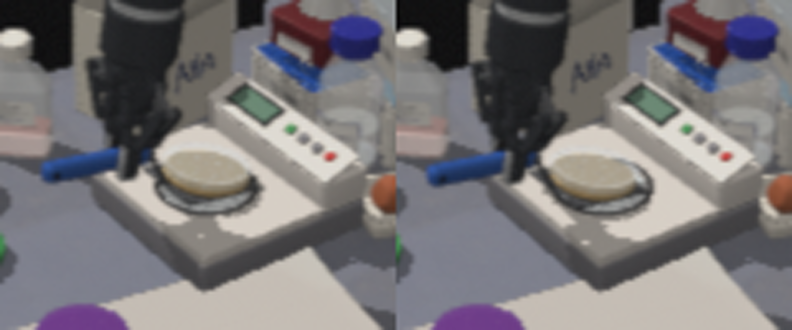

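The plate rode back with the blade (right crop, about 11 mm back). I'll return forward and tip further in small steps, watching for slip.

```bash
python3 - <<'E'
from dishpos import *
Y=.001
robot.line_to(*edge(.0415,Y,.049,10),rate=.02); print(rep("d7"))
b0=rep("d7")[0]
for pt in (11,11.7,12.4,13.1,13.8,14.5):
    robot.line_to(*edge(.0415,Y,.049,pt),rate=.02); robot.dwell(.25)
    r=rep(f"d7_{pt}"); print(pt,r,get_time_s())
    if r[0] is not None and r[0][0]>b0[0]+.003: break
E
```

```text
(array([0.0013, 0.0006]), array([320, 185,  25,  13, 250], dtype=int32))
11 (array([0.0019, 0.0013]), array([320, 185,  25,  13, 248], dtype=int32)) 25.6167
11.7 (array([0.0026, 0.0022]), array([320, 185,  25,  13, 244], dtype=int32)) 26.2167
12.4 (array([0.003 , 0.0023]), array([320, 185,  25,  13, 243], dtype=int32)) 26.8167
13.1 (array([0.0038, 0.0027]), array([320, 185,  25,  13, 234], dtype=int32)) 27.4167
13.8 (array([0.0048, 0.0035]), array([320, 185,  25,  12, 224], dtype=int32)) 28.0167
```

```bash
python3 - <<'E'
from dishpos import *
Y=.001; pt=13.8
for xe in (.030,.020):
    robot.line_to(*edge(xe,Y,.0487,pt),rate=.12); robot.dwell(.1); print(xe,rep(f"d8_{xe}"),get_time_s())
a=cv2.imread("pics/d7_13.8_side.png")[140:240,270:390];b=cv2.imread("pics/d8_0.02_side.png")[140:240,270:390]
cv2.imwrite("pics/t8.png",cv2.resize(np.hstack([a,b]),None,fx=3.3,fy=3.3,interpolation=cv2.INTER_CUBIC))
E
```

```text
0.03 (array([-0.0014,  0.0009]), array([319, 186,  26,  12, 227], dtype=int32)) 28.4667
0.02 (array([-0.0081, -0.0017]), array([318, 187,  25,  12, 229], dtype=int32)) 28.9167
```

View pics/t8.png

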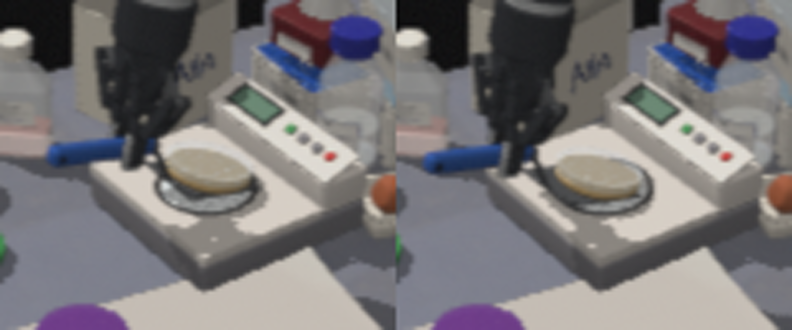

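The plate slipped about 8 mm forward on the blade during the quick draw, so slow forward and quick back works. I'll repeat that.

```bash
python3 - <<'E'
from dishpos import *
Y=.001; pt=13.8
robot.line_to(*edge(.031,Y,.0487,pt),rate=.02); robot.dwell(.1); print(rep("d9a"),get_time_s())
robot.line_to(*edge(.019,Y,.0487,pt),rate=.2); robot.dwell(.1); print(rep("d9b"),get_time_s(),cur()[0].round(4))
a=cv2.imread("pics/d9a_side.png")[140:240,270:390];b=cv2.imread("pics/d9b_side.png")[140:240,270:390]
cv2.imwrite("pics/t9.png",cv2.resize(np.hstack([a,b]),None,fx=3.3,fy=3.3,interpolation=cv2.INTER_CUBIC))
E
```

```text
(array([-0.005 , -0.0053]), array([319, 187,  26,  12, 222], dtype=int32)) 29.8167
(array([-0.0019, -0.003 ]), array([320, 186,  25,  13, 225], dtype=int32)) 30.2667 [0.6091 0.1809 0.0604]
```

```bash
python3 - <<'E'
from dishpos import *
Y=.001; pt=13.8
for xe in(.012,.002):
    robot.line_to(*edge(xe,Y,.0482,pt),rate=.12); robot.dwell(.1); print(rep(f"d10_{xe}"),get_force().round(1),get_time_s())
a=cv2.imread("pics/d9b_side.png")[140:240,270:390];b=cv2.imread("pics/d10_0.002_side.png")[140:240,270:390]
cv2.imwrite("pics/t10.png",cv2.resize(np.hstack([a,b]),None,fx=3.3,fy=3.3,interpolation=cv2.INTER_CUBIC))
E
```

```text
(array([-0.0037, -0.006 ]), array([320, 187,  25,  13, 232], dtype=int32)) [-0.3  1.1 -2.1] 30.7167
(array([-0.0053, -0.0076]), array([320, 187,  25,  13, 248], dtype=int32)) [-0.7 -0.4 -1.6] 31.1667
```

View pics/t10.png

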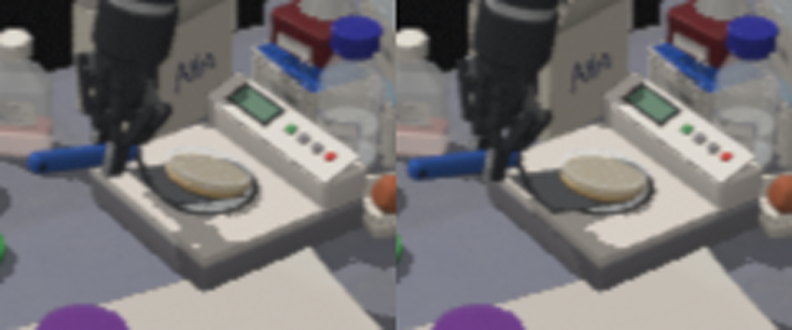

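The plate now stays put with its front edge down while the blade draws out. I'll continue until it is clear, then lay the lifter down.

```bash
python3 - <<'E'
from dishpos import *
Y=.001; pt=13.8
for xe,z in((-.02,.0484),(-.034,.0487),(-.046,.0487),(-.07,.052)):
    robot.line_to(*edge(xe,Y,z,pt),rate=.1); robot.dwell(.1); print(rep(f"d11_{xe}"),get_time_s())
robot.line_to(*edge(-.10,Y,.075,5),rate=.1); robot.dwell(.2)
r=both(at(0,0,.0565),.0565,"d12"); print({n:(inC(r[n][0]-B),r[n][1]) for n in r})
s=imaging.snapshot("side"); im=s["img"]; print(proj(s,[at(0,0,.0565)]))
a=cv2.imread("pics/d12_scene.png")[140:240,220:340];b=cv2.imread("pics/d12_side.png")[140:240,270:390]
cv2.imwrite("pics/t12.png",cv2.resize(np.hstack([a,b]),None,fx=3.3,fy=3.3,interpolation=cv2.INTER_CUBIC))
E
```

```text
(array([-0.0074, -0.0108]), array([319, 187,  26,  14, 265], dtype=int32)) 31.7333
(array([-0.0093, -0.0133]), array([319, 188,  26,  14, 276], dtype=int32)) 32.225
(array([-0.012 , -0.0175]), array([319, 188,  26,  15, 301], dtype=int32)) 32.6917
(array([-0.0128, -0.0176]), array([319, 188,  26,  15, 305], dtype=int32)) 33.2833
{'scene': (array([ 0.01941589, -0.01303577]), array([258, 168,  48,  44, 837], dtype=int32)), 'side': (array([-0.00064665, -0.00152348]), array([319, 188,  26,  15, 304], dtype=int32))}
[[331.5276858  194.40430945]]
```

View pics/t12.png

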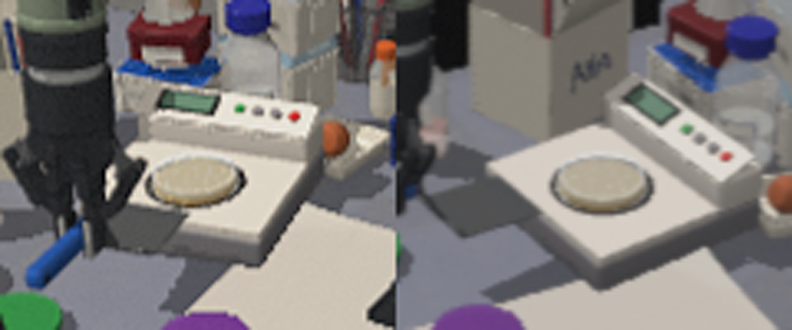

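The plate is seated in the recess, about 1.6 mm off centre. I'll return the lifter to its original clear spot on the bench.

```bash
python3 - <<'E'
from dishpos import *
robot.line_to(*edge(-.11,.001,.10,0),rate=.1)
robot.movep(*lp((.432,-.0988,.08),97.2))
robot.line_to(*lp((.432,-.0988,.008),97.2),rate=.08); robot.dwell(.2)
print(robot.line_to(*lp((.432,-.0988,-.003),97.2),rate=.01,force_limit=2),cur()[0])
robot.command_gripper(.05); p=get_position(); robot.line_to(p+[0,0,.15],rate=.1)
robot.movep((.36,-.1,.33),DOWN(np.pi)); robot.dwell(.3); wrist("end"); print(get_time_s())
r=both(at(0,0,.0565),.0565,"d13"); print(inC(r["side"][0]-B))
E
```

```text
True [ 0.43197392 -0.09892873  0.00054496]
42.425
[-0.00066915 -0.00158499]
```

View pics/end.png

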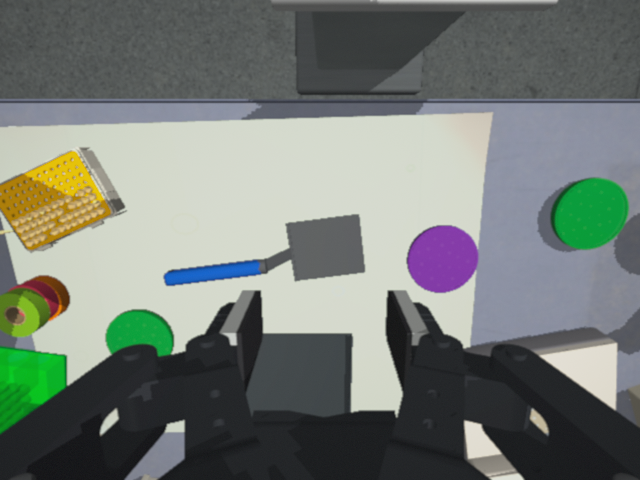

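The lifter lies flat on the bench with its blade at (325,247), clear of the tray, and the plate still measures as seated, so I'm handing in.

```bash
python3 -c "
from workcell import *
print(ticket.hand_in())"
```

```text
the job is handed in; nothing more can be done
None
```

I handed the job in with the plate measured about 1.7 mm off centre, seated flat in the counter's recess; the lifter lay flat on the bench at its starting spot and the flask, tapes and tip box were left alone (no verdict was returned at hand-in).

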